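# Roll a feed roller onto its inspection line and close the keeper over it

## Robot

A 6-joint arm with a two-finger parallel gripper is mounted at the origin on a cart in front of the work surface, level with it; the furniture and walls round the work are solid. World frame = base frame: x ahead of the robot, y to its left, z up, the work surface at z = 0. Lengths are in mm, angles in rad, forces in N, time in s.
With the tool pointing down it reaches from about 300 to 950 mm from the base axis. Payload 3.1 kg.
Tool frame: the origin (TCP) lies on the centre line of the jaws, within the pads' length; the fingertips stand 8 mm ahead of it and the grasp point (between the pads) lies 11 mm behind it; x points along the fingers, y is the direction in which the jaws open and shut, and the axes are right-handed (so a half turn about x gives the same grasp; the last joint's range is limited). The gripper opens to 85 mm and grips with 20 to 120 N. Pads are 22 mm wide; open, the fingers measure 114 mm over their backs; the gripper's body (76 mm by 85 mm) begins 54 mm behind the grasp point. The pads swing forward as they close: fully open they stand 13 mm farther back than shut.
Start: joints at [-1.317, 0.308, 1.634, -0, 1.2, -0.07], TCP at [198.83, -592.536, 239.272] pointing down, gripper open.
Joint ranges: [-3.06, 3.06], [-0.79, 1.96], [0.05, 2.63], [-1.19, 4.34], [0.05, 2.64], [-2.94, 2.94]. Speed limits (rad/s): [2.79, 2.79, 3.14, 3.14, 3.14, 3.14].

## Interface

Orientations are given as a rotation vector (axis times angle).
In Python, from bench import * gives the robot as it stands.
- The arm moves only by the shell command python3 -m crank 'ROWS' [FORCE]. ROWS is a JSON object of lists of equal length, an entry for each row: "linear": the shift along the world's x, y, z in m, a list of three; "turn": the turn, a rotation vector about the world's x, y, z in degrees, a list of three; "claw": the closure, from -1 (fully open) to 1 (shut), so that 0 is half open. A call has 1 to 5 rows; each row is the pose to reach, as a shift and turn from the pose commanded when the call began; what a row does not reach only later rows make up. A row lasts 1/8 s, in which the tool goes at most 62.5 mm and 10.7 degrees, less where a joint would pass 70% of its speed; a pose out of reach is approached as far as the arm can. A call with a gripper value outside its range is refused whole. The fingers move at their own pace and stop on an object; FORCE is the grip in N (left out, the last holds). Time passes only in rows, so rows that repeat a pose let the fingers close. It gives the time, the measured TCP pose, the force and the opening at its end, in the units of the state.
- get_obs(): the state, without advancing time (a new reading comes with each control period).
- camera(name): name is "scene" or "top"; returns a dict with "color" (420x560x3 uint8, red, green, blue), "range_z" (420x560 float32, mm along the optical axis (not along the pixel's ray), 0 where there is no reading), "mtx" (3x3 intrinsics, pixels), "cam_to_world" (4x4, takes a point from camera to world coordinates). Camera axes: x right, y down, z forward; pixel columns grow to the right and rows downward; lengths in mm; the calibration is good to about 2 mm. A picture is of the moment at which its call begins.
- finish_job(): hands the job in, once; it reports no verdict.
The state is a dict: "t": time; "joint_pos": joint angles; "qvel": joint speeds; "tau": joint torques, N m; "tool_pos": TCP position; "ee_rot": TCP orientation; "wrist_force": force on the tool from outside, world axes, zero at the start; "moment": the same for the moment, N m; "gripper_width": opening from 0.0 (shut) to 1.0 (fully open).
Only numpy, scipy, OpenCV 4.12 (cv2) and the standard library are available. Lean on these libraries where they do the work, as an engineer would, in place of code of your own. Each camera call takes 0.05 s, during which the arm holds its last target.

## Task

A rubber-sleeved feed roller lies near the rest rail of its inspection plate. With your fingertips on top of it, push it sideways so that it rolls, without skidding, away from the rail until it lies square on and centred over the engraved line, and let go of it there; then push the raised hinged keeper over and down until its foot is fully home on the plate, astride the roller, so that the plate can go under the microscope without the roller escaping. Do it all by pushing: the roller must not be lifted, and the loupe, the vial and the tweezers nearby stay where they are.

Things in the scene. Friction and masses are not known exactly. Their poses are not given: they have to be found in the camera images.
- plate: Flat dark grey inspection plate, fixed on the worktop: 150 mm along its x, 200 mm along its y (from -95 to +105), 8 mm thick. Origin on the worktop under the middle of the engraved line; z up. An aluminium rest rail stands on its -y side, the keeper's hinge bracket (44 mm along x, y 43 to 73, top 44 mm above the worktop) on its +y side; flat and level in between. The roller is rolled towards +y.
- line (a point): Middle of the engraved line, on the plate's top face, 8 mm above the worktop. The line runs along x: white, 124 mm long, 1.5 mm wide, with a short cross tick at each end. Axes as the plate's; +y is the way the roller has to roll. While a fingertip drags the top of the roller without slipping, it moves twice as far as the roller.
- rail (a point): Middle of the rest rail's top, 28 mm above the worktop. The rail is a bar on the plate, 112 mm along the plate's x, 11 mm wide, 20 mm high; its face towards the line is 54 mm from the line. Axes as the plate's.
- roller: Grey rubber-sleeved roller, loose, lying along its own x, within 2 degrees of the line: sleeve 28 mm in diameter, 80 mm long, with 8 mm journals 12 mm long at both ends; 0.12 kg. Origin on its axis at mid length, 22 mm above the worktop (sleeve top at 36). Starts 27 to 37 mm from the line, too near the rail for a finger behind it. Its y and z axes turn as it rolls; z is up at the start. Stops soon when let go.
- keeper (a joint): Hinged keeper, rad: 0 = home (bar level across the line, foot on the plate); grows as it is raised, stop at 2.2. Starts thrown back past upright (1.9 to 2.15), stays where it is left; about 0.06 N m turns it (0.06 kg). Bar 18 mm wide, 6 mm thick. Home, its two legs stand 18.5 mm either side of the line (4.5 mm play each side of a centred roller) and the bar clears the roller's top by 8 mm.
- keeper_hinge (a point): Middle of the keeper's hinge pin, which runs along the plate's x; at 52 mm from the line on the +y side, 36 mm above the worktop. Axes turn with the keeper: as the plate's when home. The keeper swings from the +y side over the top towards -y as it closes.
- keeper_tab (a point): Middle of the ribbed finger tab at the keeper's free end (26 mm wide, 24 mm long, the end 12 mm further), on the bar's outer face: the upper face when home (50 mm above the worktop), turned away from the roller while raised. 96 mm from the pin along the bar and 14 mm out across it. Its z axis points out of that face, its y axis along the bar to the hinge.
- keeper_foot (a point): End of the longer leg (the foot, white, 5 x 18 mm), on the bar 73 mm from the pin; home it stands on the plate's top on the rail's side of the roller. The shorter leg, 36 mm from it, then ends 27 mm above the worktop.
- loupe: Folding loupe, 52 x 30 x 16 mm, loose on the worktop to the right of the plate; to be left alone. Origin at the centre of its underside.
- vial_a: Small capped vial, 13 mm in diameter and 41 mm tall, standing loose on the worktop to the left of the plate; to be left alone. Origin at the centre of its underside.
- tweezers_b: Black tweezers, 118 mm long and 10 mm high, lying loose on the worktop to the right of the plate; to be left alone. Origin at the middle of the underside.
Things that resemble listed ones, but are neither listed nor needed, are in the scene too. Of the things shaped like the roller, the grey one is meant.

How it is judged:
By the outcome, as a careful person would: the job done as asked, in the order asked, and still so for the second after the job is handed in, with the robot touching nothing.
It also fails if it takes over 51 s, if anything falls off the work surface, if the arm or the gripper's body presses on something with over 40 N, if the wrist force passes 120 N, or if a joint passes its speed limit or range.

## Working session

There is one attempt and no reset: what is moved stays moved. The work goes in short steps, Python scripts to look and compute and a shell command to move; the robot and the scene stay as the last step left them, time stands still between calls to the robot, and variables do not carry over. Pictures are saved under pics/ and viewed, and the job is handed in when it is done.

```bash
mkdir -p pics; ls; python3 - <<'E'
from bench import *
import cv2
o=get_obs();print(o)
for n in("scene","top"):
    c=camera(n);cv2.imwrite(f"pics/{n}0.png",c["color"][:,:,::-1]);print(n,c["mtx"],c["cam_to_world"])
    import numpy as np;np.savez(f"{n}0.npz",**c)
E
```

```text
pics
{'t': 0.0, 'joint_pos': array([-1.31673655e+00,  3.08969916e-01,  1.63519344e+00,  5.73761464e-06,
        1.19967778e+00, -6.96857090e-02]), 'qvel': array([-0.00063003,  0.00054446, -0.00195185,  0.00121621, -0.00243484,
        0.00069869]), 'tau': array([ 8.67399558e-05, -4.15252519e+01, -2.76663691e+01, -1.33962267e-04,
        1.02426237e-02, -8.24977100e-07]), 'tool_pos': array([ 198.60824839, -591.7639556 ,  238.06560924]), 'ee_rot': array([ 2.04705034,  0.33664119, -2.04746867]), 'wrist_force': array([ 0.36083009, -0.23170872, -0.34039621]), 'moment': array([-0.026086  ,  0.00317817,  0.01256329]), 'gripper_width': 0.9992107939296293}
scene [[411.89710373   0.         281.83858515]
 [  0.         411.89710373 209.56429969]
 [  0.           0.           1.        ]] [[ 4.93282156e-01 -5.12695844e-01  7.02720205e-01 -2.02235578e+01]
 [-8.69868266e-01 -2.92022470e-01  3.97557640e-01 -4.20341044e+02]
 [ 1.38394012e-03 -8.07382095e-01 -5.90027319e-01  5.53966185e+02]
 [ 0.00000000e+00  0.00000000e+00  0.00000000e+00  1.00000000e+00]]
top [[392.81601318   0.         276.16658895]
 [  0.         392.81601318 206.89289138]
 [  0.           0.           1.        ]] [[ 2.43609054e-02 -9.83012624e-01  1.81914064e-01  4.28842814e+02]
 [-9.99475466e-01 -2.00646175e-02  2.54205468e-02 -9.55034034e+01]
 [-2.13386823e-02 -1.82437912e-01 -9.82985793e-01  8.89338915e+02]
 [ 0.00000000e+00  0.00000000e+00  0.00000000e+00  1.00000000e+00]]
```

View pics/scene0.png

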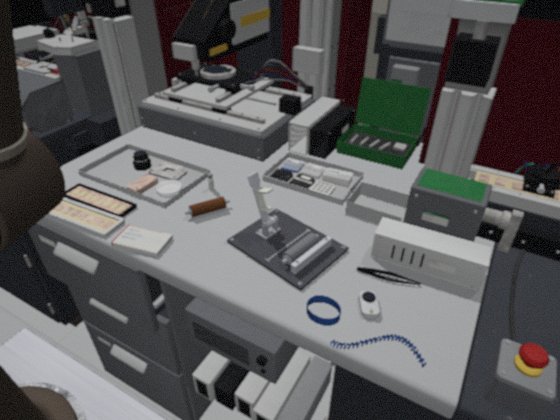

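View pics/top0.png

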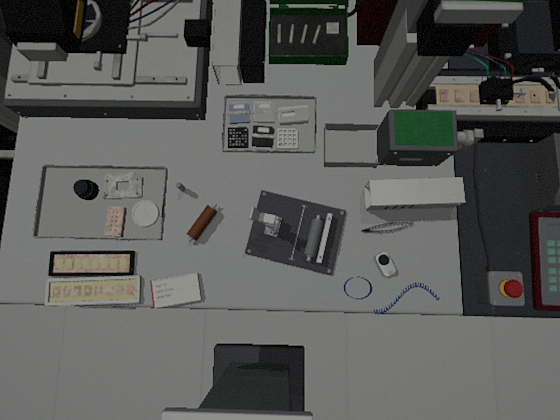

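The top view shows the plate at about (297,232), with the line at (297,232), a grey roller at (314,240), and the rail to its right at (326,240). The raised keeper is at (265,220). Two things are shaped like the roller: the grey one on the plate at (314,240) and a brown one on the worktop at (202,222). The grey one on the plate, next to the rail, fits the description. I'll confirm with an enlarged crop.

```bash
python3 - <<'E'
import numpy as np,cv2
t=np.load("top0.npz")["color"][:,:,::-1][175:285,230:360]
s=np.load("scene0.npz")["color"][:,:,::-1][160:295,220:360]
cv2.imwrite("pics/tc.png",cv2.resize(t,None,fx=6,fy=5.4545*1.1/1.1,interpolation=cv2.INTER_CUBIC) if 0 else cv2.resize(t,None,fx=5,fy=5,interpolation=cv2.INTER_CUBIC))
cv2.imwrite("pics/sc.png",cv2.resize(s,None,fx=4,fy=4,interpolation=cv2.INTER_CUBIC))
E
```

```text
(no output)
```

View pics/tc.png

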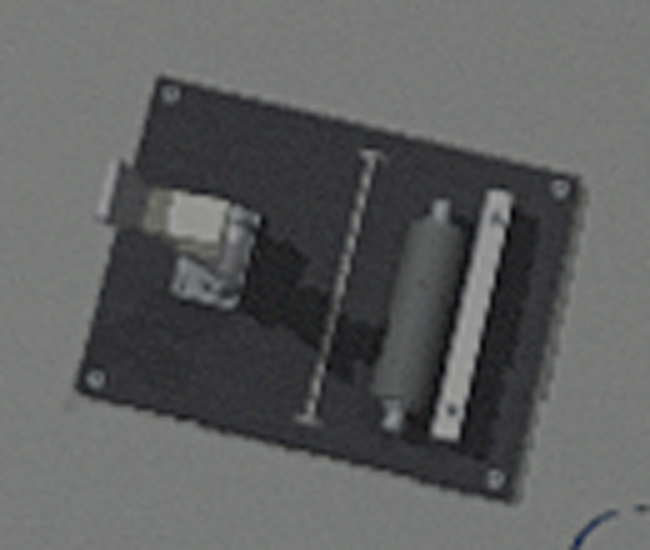

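View pics/sc.png

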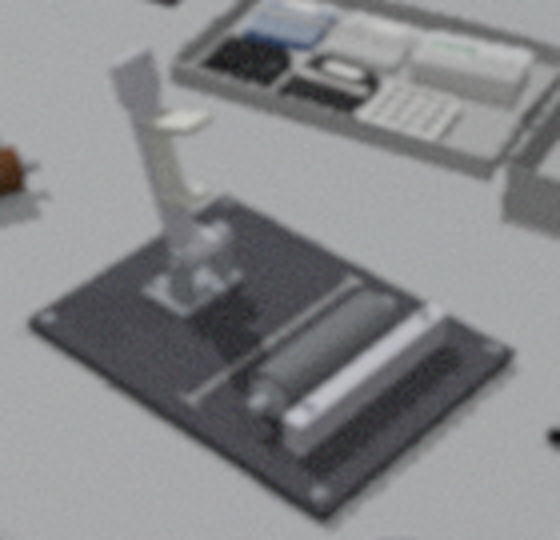

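The crop confirms it: the grey sleeve with pale journals lies between the line and the rail. Next I'll measure.

```bash
cat > h.py <<'E'
import numpy as np,cv2
def ray(c,uv,z):
    uv=np.atleast_2d(uv).astype(float);K=c["mtx"];T=c["cam_to_world"]
    d=np.c_[(uv[:,0]-K[0,2])/K[0,0],(uv[:,1]-K[1,2])/K[1,1],np.ones(len(uv))]@T[:3,:3].T
    o=T[:3,3];s=(z-o[2])/d[:,2];return o+d*s[:,None]
def proj(c,P):
    T=np.linalg.inv(c["cam_to_world"]);p=np.atleast_2d(P)@T[:3,:3].T+T[:3,3]
    q=p@c["mtx"].T;return q[:,:2]/q[:,2:]
def rect(c,O,yaw,z,x0,x1,y0,y1,s):
    """orthographic resample of plane z in plate frame; col=y*... col along plate x, row along -y"""
    W=int((x1-x0)*s);H=int((y1-y0)*s)
    xs=x0+(np.arange(W)+.5)/s;ys=y1-(np.arange(H)+.5)/s
    X,Y=np.meshgrid(xs,ys);c_,s_=np.cos(yaw),np.sin(yaw)
    P=np.c_[(O[0]+X*c_-Y*s_).ravel(),(O[1]+X*s_+Y*c_).ravel(),np.full(X.size,z)]
    uv=proj(c,P).astype(np.float32).reshape(H,W,2)
    return cv2.remap(c["color"],uv,None,cv2.INTER_CUBIC)
E
python3 - <<'E'
from h import *
t=np.load("top0.npz");s=np.load("scene0.npz")
for c,off,k,pts in((t,(230,175),5,dict(lt=(372,155),lb=(310,420))),(s,(220,160),4,dict(lt=(355,282),lb=(192,398)))):
    p=lambda q:(np.array(q)+.5)/k-.5+off
    A=ray(c,p(pts["lt"]),8)[0];B=ray(c,p(pts["lb"]),8)[0];d=A-B
    print("line",A,B,np.hypot(*d[:2]),"mid",(A+B)/2,"yaw",np.degrees(np.arctan2(d[1],d[0])))
# plate outline in top
for c,roi in((t,(235,180,360,282)),):
    g=c["color"].max(2);m=np.zeros_like(g);x0,y0,x1,y1=roi;m[y0:y1,x0:x1]=(g[y0:y1,x0:x1]<85)*255
    cs=max(cv2.findContours(m,0,1)[0],key=cv2.contourArea);h=cv2.convexHull(cs)[:,0]
    w=ray(c,h,8)[:,:2].astype(np.float32);print(cv2.minAreaRect(w))
E
```

```text
line [ 596.23909571 -136.11044888    8.        ] [ 475.60618562 -109.92289908    8.        ] 123.44264562767535 mid [ 535.92264067 -123.01667398    8.        ] yaw -12.247994049193911
line [ 593.89069064 -137.11898619    8.        ] [ 475.52310086 -108.56726953    8.        ] 121.76241962758222 mid [ 534.70689575 -122.84312786    8.        ] yaw -13.561391012659323
((536.4608154296875, -115.66523742675781), (206.17860412597656, 150.5718536376953), 77.31242370605469)
```

```bash
python3 - <<'E'
from h import *
O=(535.5,-123);yaw=np.radians(-12.7)
ims=[]
for n in("top","scene"):
    c=np.load(n+"0.npz")
    for z in(8,22,36): ims.append(rect(c,O,yaw,z,-75,75,-80,20,2.5)[:,:,::-1])
    im=rect(c,O,yaw,8,-75,75,-80,20,4)[:,:,::-1].max(2).astype(float) # rows y
    # line peak y per x band
    ys=20-(np.arange(im.shape[0])+.5)/4;xs=-75+(np.arange(im.shape[1])+.5)/4
    r=[]
    for x in range(-50,51,10):
        b=im[:,(abs(xs-x)<5)].mean(1);w=np.where(abs(ys)<5,np.clip(b-np.median(b[abs(ys)<10])-8,0,None),0)
        r.append((x,(w*ys).sum()/max(w.sum(),1e-9),w.sum()))
    r=np.array(r);k=r[:,2]>r[:,2].max()*.3
    print(n,np.round(r[:,1],2),np.polyfit(r[k,0],r[k,1],1))
cv2.imwrite("pics/r.png",np.vstack([np.hstack(ims[:2]),np.hstack(ims[3:5])]))
E
```

```text
top [0.74 0.83 0.7  0.71 0.54 0.76 0.78 0.75 0.74 0.69 0.67] [-4.44826642e-04  7.18643220e-01]
scene [0.9  1.38 1.3  0.79 0.31 1.04 0.81 0.81 0.9  0.8  0.92] [-0.0037368   0.99586824]
```

View pics/r.png

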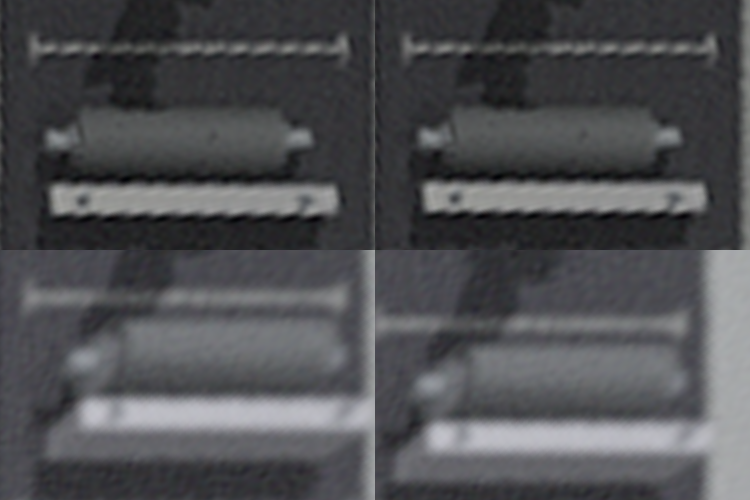

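```bash
cat >> h.py <<'E'
from scipy.spatial.transform import Rotation as R
O=np.array((535.9,-122.2));YAW=np.radians(-12.7)
U=np.array((np.cos(YAW),np.sin(YAW)));V=np.array((-np.sin(YAW),np.cos(YAW)))
def w2p(P): d=np.atleast_2d(P)[:,:2]-O; return np.c_[d@U,d@V]
def p2w(x,y): return O+x*U+y*V
def sleeve(c,ylo,yhi,z=22,s=4):
    """edges per x column of the grey sleeve, in rectified plane z"""
    im=rect(c,O,YAW,z,-75,75,-80,20,s).max(2).astype(np.float32);im=cv2.GaussianBlur(im,(0,0),2)
    ys=20-(np.arange(im.shape[0])+.5)/s;xs=-75+(np.arange(im.shape[1])+.5)/s
    return im,xs,ys
E
python3 - <<'E'
from h import *
t=np.load("top0.npz")
im,xs,ys=sleeve(t,0,0)
for x in range(-60,56,6):
    b=im[:,abs(xs-x)<3].mean(1);print(x,[int(b[np.argmin(abs(ys-y))]) for y in range(4,-64,-3)])
r=R.from_rotvec([2.04705034,0.33664119,-2.04746867]).as_matrix();print(r)
print(np.degrees(np.arctan2(r[1,1],r[0,1])))
print("over roller",p2w(-5.5,-36), p2w(0,0))
# keeper: tab end in top img at crop (105,190)
E
```

```text
-60 [66, 100, 94, 58, 54, 55, 55, 55, 56, 55, 52, 48, 53, 56, 56, 51, 41, 38, 40, 44, 50, 47, 48]
-54 [53, 89, 76, 49, 55, 55, 57, 54, 55, 47, 50, 46, 68, 129, 115, 59, 34, 35, 29, 58, 129, 129, 126]
-48 [50, 97, 86, 48, 53, 54, 54, 55, 53, 51, 50, 53, 80, 109, 98, 61, 41, 36, 32, 56, 143, 143, 147]
-42 [48, 87, 77, 49, 48, 43, 44, 54, 49, 57, 74, 83, 82, 84, 79, 74, 61, 47, 29, 58, 143, 113, 119]
-36 [51, 74, 57, 33, 35, 35, 42, 56, 52, 54, 80, 86, 89, 88, 81, 75, 65, 49, 33, 47, 144, 150, 153]
-30 [36, 64, 62, 31, 34, 38, 37, 40, 31, 43, 77, 87, 88, 88, 82, 76, 64, 51, 31, 51, 141, 150, 152]
-24 [35, 65, 57, 34, 36, 36, 34, 39, 32, 31, 73, 86, 89, 88, 84, 75, 64, 50, 30, 52, 146, 148, 151]
-18 [34, 68, 57, 32, 41, 39, 35, 40, 35, 32, 71, 87, 90, 89, 83, 76, 62, 52, 33, 53, 141, 149, 151]
-12 [35, 62, 68, 47, 54, 53, 52, 56, 52, 44, 75, 86, 90, 90, 83, 75, 66, 50, 31, 58, 143, 149, 151]
-6 [42, 82, 75, 51, 54, 54, 56, 55, 52, 56, 78, 86, 90, 90, 85, 77, 63, 52, 33, 47, 143, 148, 149]
0 [50, 97, 80, 46, 53, 53, 54, 54, 51, 55, 76, 84, 91, 89, 86, 76, 66, 50, 29, 54, 140, 149, 150]
6 
[... 422 characters left out ...]
54, 55, 53, 54, 76, 85, 91, 90, 87, 77, 69, 54, 30, 59, 139, 148, 149]
36 [49, 90, 87, 50, 56, 54, 55, 55, 54, 55, 62, 70, 93, 103, 96, 73, 59, 41, 29, 57, 140, 148, 150]
42 [51, 87, 79, 50, 55, 52, 55, 56, 56, 55, 55, 47, 84, 136, 108, 48, 45, 48, 46, 65, 139, 123, 126]
48 [49, 99, 87, 50, 55, 53, 55, 55, 55, 55, 56, 53, 62, 74, 73, 53, 56, 58, 53, 69, 140, 132, 134]
54 [52, 84, 86, 48, 56, 53, 55, 57, 53, 55, 56, 57, 57, 56, 55, 55, 57, 54, 55, 63, 132, 146, 143]
[[-5.59948289e-04  3.18117086e-01 -9.48051268e-01]
 [ 2.17765406e-03 -9.48048780e-01 -3.18117538e-01]
 [-9.99997472e-01 -2.24265706e-03 -1.61890673e-04]]
-71.45085925767802
over roller [ 522.62009665 -156.11008946] [ 535.9 -122.2]
```

```bash
python3 -m crank '{"linear":[[0.036,0.048,0],[0.072,0.095,0],[0.107,0.143,0],[0.143,0.190,0],[0.179,0.238,0]],"turn":[[0,0,10],[0,0,20],[0,0,30],[0,0,40],[0,0,50]],"claw":[0,0,0,0,0]}' 30; python3 -m crank '{"linear":[[0.036,0.048,0],[0.072,0.095,0],[0.107,0.143,0],[0.1434,0.190,-0.03],[0.1434,0.190,-0.08]],"turn":[[0,0,8.75],[0,0,8.75],[0,0,8.75],[0,0,8.75],[0,0,8.75]],"claw":[0,0,0,0,0]}'
```

```text
t: 0.72
tool_pos: [378.5, -352.7, 238.9]
ee_rot: [1.476, 1.012, -1.476]
wrist_force: [0.2, 0.7, -0.6]
gripper_width: 0.503
t: 1.35
tool_pos: [525.6, -162.2, 160.8]
ee_rot: [1.37, 1.092, -1.362]
wrist_force: [-0.3, -0.8, -1.2]
gripper_width: 0.5
```

```bash
python3 -m crank '{"linear":[[0,0,-0.04],[0,0,-0.08],[0,0,-0.09],[0,0,-0.09]],"turn":[[0,0,0],[0,0,0],[0,0,0],[0,0,0]],"claw":[0,0,0,0]}'; python3 - <<'E'
from bench import *
from h import *
o=get_obs();print(o["tool_pos"],w2p(o["tool_pos"]),o["wrist_force"],R.from_rotvec(o["ee_rot"]).as_matrix().round(3))
c=camera("scene");cv2.imwrite("pics/s1.png",cv2.resize(c["color"][160:295,220:360,::-1],None,fx=4,fy=4,interpolation=cv2.INTER_CUBIC))
E
```

```text
t: 1.85
tool_pos: [520.9, -164.5, 69.0]
ee_rot: [1.37, 1.097, -1.371]
wrist_force: [-0.3, 0.1, -0.2]
gripper_width: 0.501
[ 520.91968131 -164.46752151   68.9597442 ] [[ -5.32146419 -44.52679353]] [-0.31478137  0.08534964 -0.24506159] [[-0.001  0.976 -0.22 ]
 [ 0.001 -0.22  -0.976]
 [-1.    -0.001 -0.   ]]
```

View pics/s1.png

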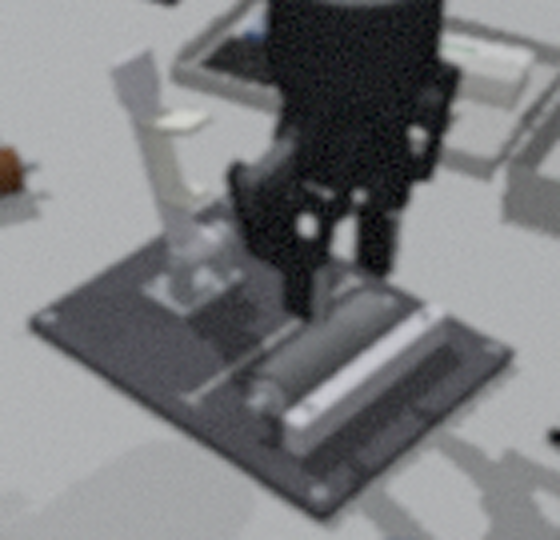

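The gripper straddles above the roller, with finger tips near (300,310) and (375,270) in the crop, clear of the keeper. Now I'll feel for contact.

```bash
python3 -m crank '{"linear":[[0,0,-0.012],[0,0,-0.022],[0,0,-0.023],[0,0,-0.024],[0,0,-0.025]],"turn":[[0,0,0],[0,0,0],[0,0,0],[0,0,0],[0,0,0]],"claw":[0,0,0,0,0]}';python3 -m crank '{"linear":[[0,0,-0.001],[0,0,-0.002],[0,0,-0.002]],"turn":[[0,0,0],[0,0,0],[0,0,0]],"claw":[0,0,0]}'
```

```text
t: 2.52
tool_pos: [521.5, -164.6, 44.5]
ee_rot: [1.371, 1.096, -1.37]
wrist_force: [-0.2, -0.4, -0.3]
gripper_width: 0.503
t: 2.9
tool_pos: [521.2, -164.5, 42.2]
ee_rot: [1.371, 1.096, -1.371]
wrist_force: [0.9, 0.4, 0.4]
gripper_width: 0.501
```

```bash
python3 -m crank '{"linear":[[0,0,-0.001],[0,0,-0.001]],"turn":[[0,0,0],[0,0,0]],"claw":[0,0]}';python3 -m crank '{"linear":[[0,0,-0.001],[0,0,-0.001]],"turn":[[0,0,0],[0,0,0]],"claw":[0,0]}';python3 -m crank '{"linear":[[0,0,-0.001],[0,0,-0.001]],"turn":[[0,0,0],[0,0,0]],"claw":[0,0]}'
```

```text
t: 3.15
tool_pos: [521.4, -164.6, 42.0]
ee_rot: [1.37, 1.096, -1.371]
wrist_force: [-1.8, 0.4, 4.9]
gripper_width: 0.499
t: 3.4
tool_pos: [521.4, -164.8, 41.9]
ee_rot: [1.37, 1.097, -1.371]
wrist_force: [-2.9, 0.3, 9.5]
gripper_width: 0.502
t: 3.65
tool_pos: [521.4, -164.9, 41.7]
ee_rot: [1.37, 1.097, -1.371]
wrist_force: [-5.2, 0.5, 15.9]
gripper_width: 0.502
```

```bash
python3 -m crank '{"linear":[[0.0004,0.002,0.001],[0.0015,0.0068,0.001],[0.0029,0.0127,0.001],[0.0042,0.0185,0.001],[0.0053,0.0234,0.001]],"turn":[[0,0,0],[0,0,0],[0,0,0],[0,0,0],[0,0,0]],"claw":[0,0,0,0,0]}';python3 -m crank '{"linear":[[0.0009,0.0039,0],[0.0009,0.0039,0]],"turn":[[0,0,0],[0,0,0]],"claw":[0,0]}'
cat > look.py <<'E'
import sys
from bench import *
from h import *
n=sys.argv[1];o=get_obs();print(o["t"],o["tool_pos"].round(1),w2p(o["tool_pos"]).round(1),o["wrist_force"].round(1))
t=camera("top");s=camera("scene")
np.savez("t.npz",**t);np.savez("s.npz",**s)
a=cv2.resize(t["color"][175:285,240:360,::-1],(480,440),interpolation=cv2.INTER_CUBIC)
b=rect(t,O,YAW,22,-75,75,-70,30,2)[:,:,::-1]
b2=rect(s,O,YAW,22,-75,75,-70,30,2)[:,:,::-1]
cv2.imwrite(f"pics/{n}.png",np.hstack([a,cv2.copyMakeBorder(np.vstack([b,b2]),0,40,0,0,0)]))
E
python3 look.py a1
```

```text
t: 4.28
tool_pos: [526.5, -141.2, 41.9]
ee_rot: [1.37, 1.097, -1.371]
wrist_force: [-3.8, 1.1, 11.4]
gripper_width: 0.5
t: 4.53
tool_pos: [527.5, -137.0, 41.9]
ee_rot: [1.37, 1.097, -1.371]
wrist_force: [-3.5, 1.9, 10.1]
gripper_width: 0.496
4.525 [ 527.5 -137.    41.9] [[ -5.  -16.3]] [-3.5  1.9 10.1]
```

View pics/a1.png

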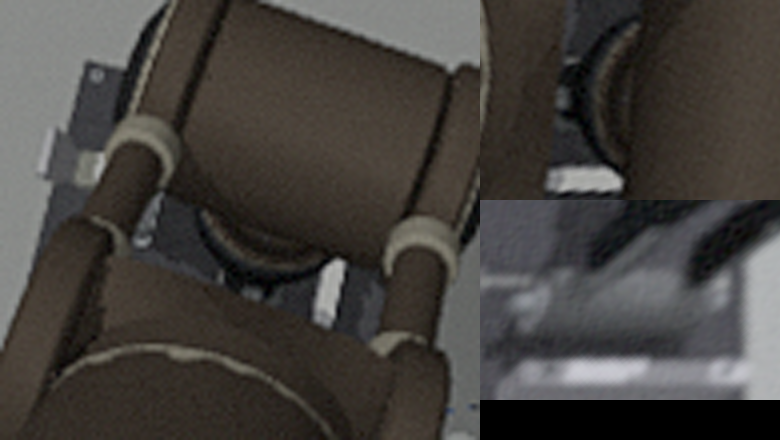

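The top view is blocked by the arm. In the rectified scene view (lower right) the roller's journals are at about rows 300 and 295, y≈-21, so it rolled about 14 mm as expected. I'll re-stroke.

```bash
python3 -m crank '{"linear":[[0,0,0.006],[0,0,0.012],[-0.0031,-0.0139,0.014],[-0.0031,-0.0139,0.014],[-0.0031,-0.0139,0.014]],"turn":[[0,0,0],[0,0,0],[0,0,0],[0,0,0],[0,0,0]],"claw":[0,0,0,0,0]}'; python3 look.py a2; python3 - <<'E'
from h import *
s=np.load("s.npz")
im=rect(s,O,YAW,22,-75,75,-60,30,4)[:,:,::-1];cv2.imwrite("pics/a2b.png",im)
E
```

```text
t: 5.25
tool_pos: [524.0, -151.4, 54.0]
ee_rot: [1.371, 1.096, -1.372]
wrist_force: [0.0, 0.4, -0.7]
gripper_width: 0.499
5.25 [ 524.  -151.4   54. ] [[ -5.2 -31.1]] [ 0.   0.4 -0.7]
```

View pics/a2b.png

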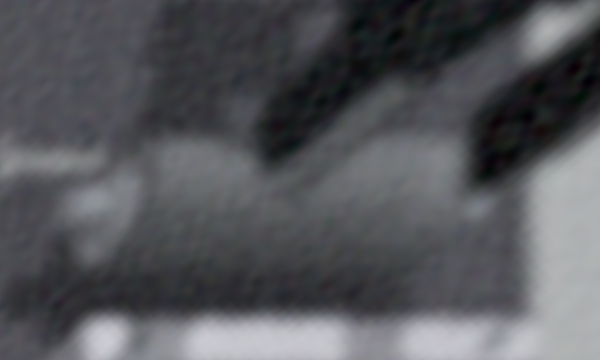

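```bash
python3 -m crank '{"linear":[[0,0,-0.010],[0,0,-0.0125],[0,0,-0.014],[0,0,-0.014],[0.0004,0.002,-0.014]],"turn":[[0,0,0],[0,0,0],[0,0,0],[0,0,0],[0,0,0]],"claw":[0,0,0,0,0]}';python3 -m crank '{"linear":[[0.0011,0.0049,0],[0.0024,0.0107,0],[0.0037,0.0166,0],[0.005,0.0224,0],[0.0062,0.0273,0]],"turn":[[0,0,0],[0,0,0],[0,0,0],[0,0,0],[0,0,0]],"claw":[0,0,0,0,0]}';python3 -m crank '{"linear":[[0,0,0],[0,0,0],[0,0,0.006],[0,0,0.012]],"turn":[[0,0,0],[0,0,0],[0,0,0],[0,0,0]],"claw":[0,0,0,0]}';python3 -m crank '{"linear":[[0,-0.03,0.04],[-0.05,-0.06,0.09],[-0.10,-0.1,0.12],[-0.15,-0.15,0.12],[-0.18,-0.20,0.12]],"turn":[[0,0,0],[0,0,0],[0,0,0],[0,0,0],[0,0,0]],"claw":[0,0,0,0,0]}'; python3 look.py a3
```

```text
t: 5.98
tool_pos: [524.5, -149.3, 41.8]
ee_rot: [1.369, 1.097, -1.372]
wrist_force: [-4.8, 0.2, 14.5]
gripper_width: 0.497
t: 6.6
tool_pos: [530.6, -121.6, 41.8]
ee_rot: [1.369, 1.098, -1.372]
wrist_force: [-5.5, 1.7, 13.7]
gripper_width: 0.498
t: 7.1
tool_pos: [530.6, -121.6, 52.0]
ee_rot: [1.37, 1.097, -1.371]
wrist_force: [0.1, -0.0, 0.7]
gripper_width: 0.501
t: 7.72
tool_pos: [363.3, -304.1, 172.3]
ee_rot: [1.37, 1.095, -1.369]
wrist_force: [1.2, -0.6, -0.3]
gripper_width: 0.5
7.725 [ 363.3 -304.1  172.3] [[-128.4 -215.3]] [ 1.2 -0.6 -0.3]
```

View pics/a3.png

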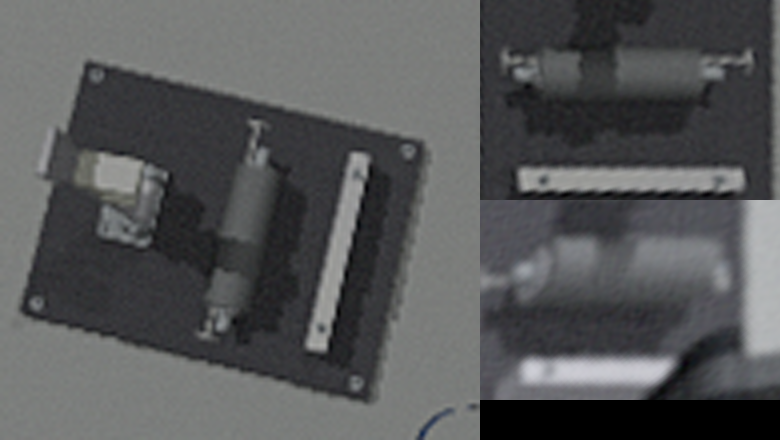

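```bash
cat > meas.py <<'E'
from h import *
import sys
def meas(c,y0):
    im=rect(c,O,YAW,22,-75,75,-80,40,4).max(2).astype(np.float32);im=cv2.GaussianBlur(im,(0,0),2)
    ys=40-(np.arange(im.shape[0])+.5)/4;xs=-75+(np.arange(im.shape[1])+.5)/4
    g=-np.gradient(im,axis=0)*1.0 # d/dy row down
    r=[]
    for x in range(-34,28,3):
        b=im[:,abs(xs-x)<2].mean(1);d=np.gradient(b)  # going down rows: +rise at upper edge
        ku=np.where((ys<y0+19)&(ys>y0+8))[0];kl=np.where((ys<y0-8)&(ys>y0-19))[0]
        def sub(k,sg):
            w=np.clip(sg*d[k],0,None)**2;return (w*ys[k]).sum()/w.sum()
        r.append((x,sub(ku,1),sub(kl,-1)))
    r=np.array(r)
    for i in(1,2): print(np.round(r[:,i],1))
    m=np.median(r[:,1]),np.median(r[:,2]);print("edges",m,"mid",sum(m)/2,"slopes deg",[np.degrees(np.polyfit(r[:,0],r[:,i],1)[0]).round(2) for i in(1,2)])
    for xa,xb in((-55,-46),(37,45)):
        k=im[:,(xs>xa)&(xs<xb)].mean(1);w=np.where(abs(ys-y0)<8,np.clip(k-70,0,None),0);print("journal",(w*ys).sum()/w.sum())
if __name__=="__main__":
    meas(np.load(sys.argv[1]),float(sys.argv[2]))
E
python3 meas.py top0.npz -36.5; python3 meas.py t.npz -7; python3 - <<'E'
from h import *
t=np.load("t.npz")
im=np.vstack([rect(t,O,YAW,z,-75,75,-40,30,4)[:,:,::-1] for z in(8,22)]);cv2.imwrite("pics/a3b.png",im)
E
```

```text
[-23.9 -23.7 -24.6 -24.8 -24.5 -24.9 -25.3 -25.3 -24.8 -24.5 -24.5 -24.4
 -24.2 -24.3 -24.6 -24.4 -24.3 -25.3 -25.1 -24.3 -24.3]
[-48.5 -48.3 -49.3 -49.4 -48.5 -48.7 -49.3 -48.3 -48.  -48.8 -48.7 -47.9
 -48.7 -49.6 -48.2 -48.2 -49.4 -48.9 -48.2 -49.1 -49. ]
edges (np.float64(-24.48726387692597), np.float64(-48.66709965194223)) mid -36.5771817644341 slopes deg [np.float64(-0.13), np.float64(-0.07)]
journal -35.96910393550033
journal -35.410393111414116
[3.7 4.2 4.1 3.8 4.  4.4 4.1 4.6 4.5 6.6 5.5 5.2 5.  5.  5.  4.6 4.4 4.7
 4.6 4.5 4.6]
[-18.  -18.4 -17.9 -18.8 -19.9 -19.3 -18.2 -18.9 -18.8 -18.  -18.2 -18.
 -18.  -17.4 -18.  -18.2 -18.2 -18.1 -18.9 -18.4 -18.1]
edges (np.float64(4.572486437833339), np.float64(-18.222857486323054)) mid -6.825185524244858 slopes deg [np.float64(0.78), np.float64(0.46)]
journal -5.294779880649247
journal -4.895191264263717
```

View pics/a3b.png

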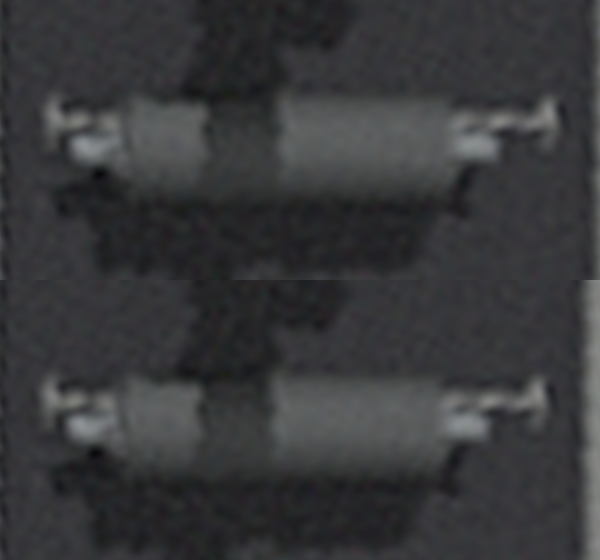

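```bash
python3 -m crank '{"linear":[[0.045,0.045,0],[0.09,0.09,0],[0.135,0.135,0],[0.17,0.175,-0.03],[0.1775,0.1887,-0.07]],"turn":[[0,0,0],[0,0,0],[0,0,0],[0,0,0],[0,0,0]],"claw":[0,0,0,0,0]}';python3 -m crank '{"linear":[[0,0,-0.035],[0,0,-0.053],[0,0,-0.058],[0,0,-0.060],[0,0,-0.0615]],"turn":[[0,0,0],[0,0,0],[0,0,0],[0,0,0],[0,0,0]],"claw":[0,0,0,0,0]}';python3 -m crank '{"linear":[[0,0,0],[0,0,0]],"turn":[[0,0,0],[0,0,0]],"claw":[0,0]}'; python3 -c "
from bench import *
from h import *
print(w2p(get_obs()['tool_pos']))"
```

```text
t: 8.45
tool_pos: [546.1, -111.5, 102.0]
ee_rot: [1.37, 1.094, -1.364]
wrist_force: [-0.8, 0.0, -0.8]
gripper_width: 0.5
t: 9.07
tool_pos: [543.2, -115.1, 41.3]
ee_rot: [1.372, 1.093, -1.369]
wrist_force: [-0.4, 0.1, 0.2]
gripper_width: 0.497
t: 9.32
tool_pos: [542.5, -114.7, 40.6]
ee_rot: [1.371, 1.095, -1.37]
wrist_force: [-0.9, -0.2, -0.3]
gripper_width: 0.497
[[4.78130149 8.75091724]]
```

The retreat had stopped short, so I came back 20 mm off; nothing was touched (no force). I'll lift and correct.

```bash
python3 -m crank '{"linear":[[0,0,0.008],[0,0,0.014],[-0.0145,-0.0183,0.014],[-0.0145,-0.0183,0.014],[-0.0145,-0.0183,0.014]],"turn":[[0,0,0],[0,0,0],[0,0,0],[0,0,0],[0,0,0]],"claw":[0,0,0,0,0]}'; python3 look.py a4; python3 - <<'E'
from h import *
s=np.load("s.npz")
cv2.imwrite("pics/a4b.png",rect(s,O,YAW,22,-75,75,-50,40,4)[:,:,::-1])
E
```

```text
t: 9.95
tool_pos: [528.0, -132.7, 54.3]
ee_rot: [1.371, 1.095, -1.37]
wrist_force: [1.2, -0.7, -0.4]
gripper_width: 0.5
9.95 [ 528.  -132.7   54.3] [[ -5.4 -12. ]] [ 1.2 -0.7 -0.4]
```

View pics/a4b.png

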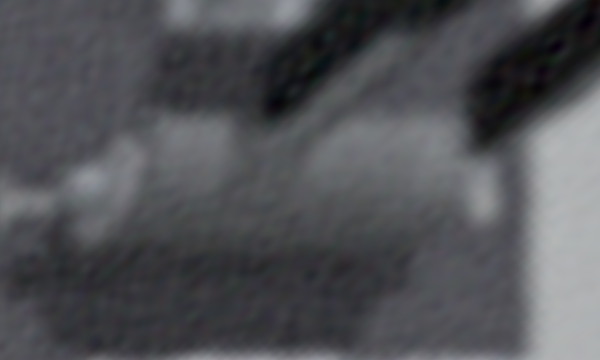

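```bash
python3 -m crank '{"linear":[[0,0,-0.010],[0,0,-0.0125],[0,0,-0.0142],[0,0,-0.0142],[0,0,-0.0142]],"turn":[[0,0,0],[0,0,0],[0,0,0],[0,0,0],[0,0,0]],"claw":[0,0,0,0,0]}';python3 -m crank '{"linear":[[0.0004,0.0018,0],[0.0012,0.0054,0],[0.002,0.009,0],[0.0028,0.0122,0],[0.0032,0.014,0]],"turn":[[0,0,0],[0,0,0],[0,0,0],[0,0,0],[0,0,0]],"claw":[0,0,0,0,0]}';python3 -m crank '{"linear":[[0,0,0],[0,0,0],[0,0,0.002],[0,0,0.01]],"turn":[[0,0,0],[0,0,0],[0,0,0],[0,0,0]],"claw":[0,0,0,0]}';python3 -m crank '{"linear":[[0,-0.03,0.04],[-0.05,-0.06,0.09],[-0.10,-0.1,0.12],[-0.14,-0.14,0.12],[-0.14,-0.14,0.12]],"turn":[[0,0,0],[0,0,0],[0,0,0],[0,0,0],[0,0,0]],"claw":[0,0,0,0,0]}'; python3 look.py a5;python3 meas.py t.npz 0;python3 - <<'E'
from h import *
t=np.load("t.npz");s=np.load("s.npz")
im=np.vstack([rect(c,O,YAW,22,-75,75,-30,35,4)[:,:,::-1] for c in(t,s)]);cv2.imwrite("pics/a5b.png",im)
E
```

```text
t: 10.68
tool_pos: [527.9, -132.6, 41.8]
ee_rot: [1.37, 1.097, -1.371]
wrist_force: [-5.4, 1.4, 17.9]
gripper_width: 0.501
t: 11.3
tool_pos: [530.9, -118.7, 41.8]
ee_rot: [1.369, 1.097, -1.371]
wrist_force: [-6.2, 0.5, 17.5]
gripper_width: 0.501
t: 11.8
tool_pos: [530.0, -118.3, 49.1]
ee_rot: [1.37, 1.098, -1.372]
wrist_force: [-0.8, 0.1, -0.3]
gripper_width: 0.496
t: 12.42
tool_pos: [388.9, -260.6, 170.5]
ee_rot: [1.373, 1.093, -1.373]
wrist_force: [-0.1, -0.3, 0.4]
gripper_width: 0.5
12.425 [ 388.9 -260.6  170.5] [[-113.  -167.3]] [-0.1 -0.3  0.4]
[ 9.5  8.8  9.2  9.3 10.6 11.9 11.9 11.2 11.6 12.6 13.3 13.4 13.1 13.
 12.3 12.1 12.1 12.3 12.  11.9 11.9]
[-10.6 -10.9 -11.6 -11.1 -12.2 -12.2 -11.6 -12.1 -12.2 -11.1 -10.9 -10.7
 -10.3 -10.5 -11.3 -11.4 -11.  -10.5 -10.8 -10.6 -11. ]
edges (np.float64(11.943256747681493), np.float64(-11.018859611021922)) mid 0.4621985683297858 slopes deg [np.float64(2.86), np.float64(0.76)]
journal 0.5177952527562221
journal 1.2431371028350853
```

View pics/a5.png

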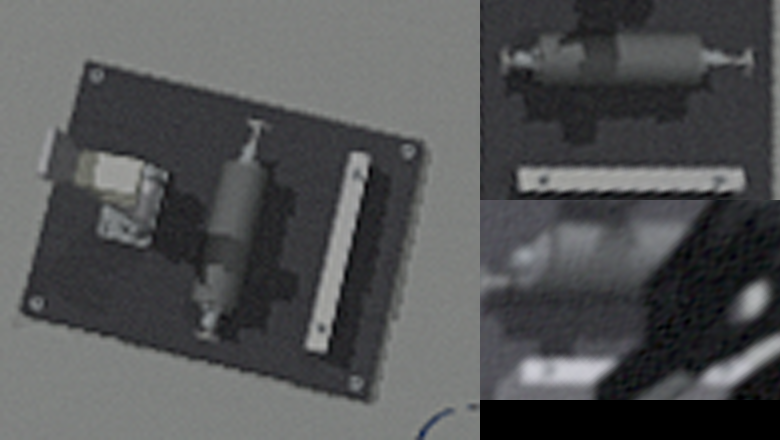

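View pics/a5b.png

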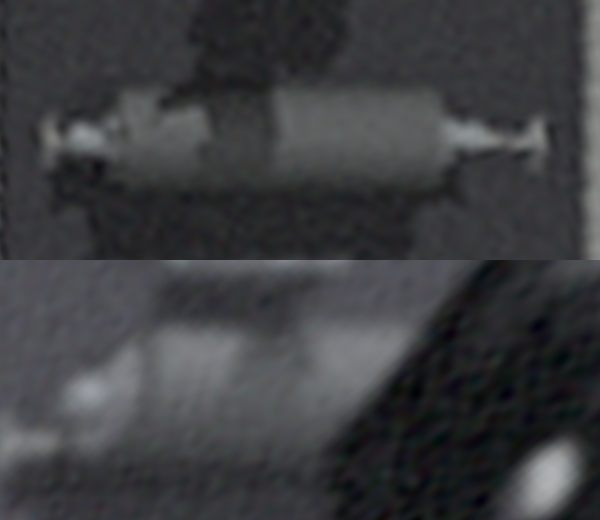

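The roller now sits over the line: the sleeve spans rows 88–190 of the top rectified view and both journals line up with the ticks at rows 135–138. Offset is about 0.3 mm and skew about 0.4°. Next is the keeper angle.

```bash
cat >> h.py <<'E'
def kp(th,along,out,x=0):
    y=52-along*np.cos(th)+out*np.sin(th);z=36+along*np.sin(th)+out*np.cos(th)
    return np.r_[p2w(x,y),z]
E
python3 - <<'E'
from h import *
t=np.load("t.npz");s=np.load("s.npz")
for th in(1.9,1.95,2.0,2.05,2.1,2.15):
    print(th,(proj(t,kp(th,108,11))[0]-(240,175))*4, (proj(s,kp(th,108,11))[0]-(220,160))*4, "foot t/s",(proj(t,kp(th,73,-28))[0]-(240,175))*4,(proj(s,kp(th,73,-28))[0]-(220,160))*4)
cv2.imwrite("pics/k.png",cv2.resize(s["color"][160:235,220:300,::-1],None,fx=8,fy=8,interpolation=cv2.INTER_CUBIC))
E
```

```text
1.9 [ 44.32582799 148.14879623] [130.05839748  51.04934815] foot t/s [141.09534773 177.97895151] [201.84994329 122.46098001]
1.95 [ 35.12916516 146.62221477] [123.3311382   51.76397234] foot t/s [133.50038885 176.10267522] [195.99333045 119.37094335]
2.0 [ 26.28892462 145.25040335] [116.8688177   52.97659538] foot t/s [125.92728928 174.28856386] [190.17880667 116.63583618]
2.05 [ 17.83077374 144.03623333] [110.68510028  54.67641081] foot t/s [118.40046422 172.54237933] [184.42291397 114.26067709]
2.1 [  9.77822039 142.98184784] [104.79239857  56.85143593] foot t/s [110.94406089 170.86959502] [178.74173443 112.2492072 ]
2.15 [  2.15254815 142.08867431] [99.20188857 59.48862242] foot t/s [103.58183278 169.27536886] [173.15083543 110.6039109 ]
```

View pics/k.png

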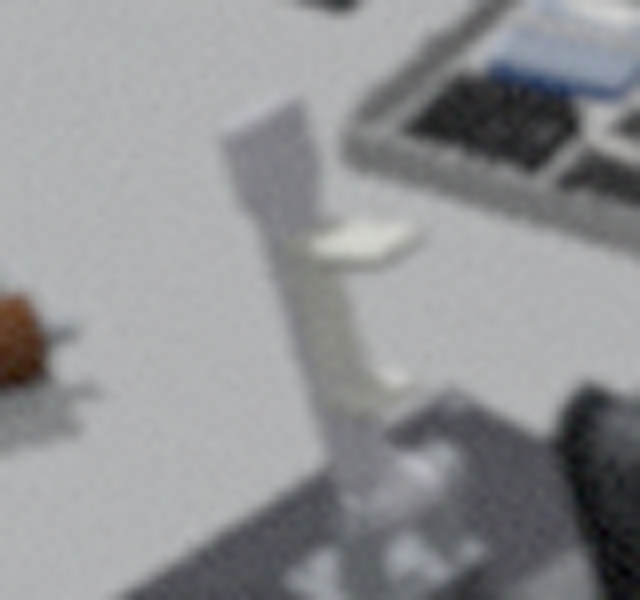

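The keeper angle is about 1.9: the end mid-point is at (131,60) in the 4x scene crop and (48,155) in top. I'll shut the fingers and pass high over to the far (+y) side of the keeper.

```bash
python3 -m crank '{"linear":[[0,0,0.03],[0.01,0.015,0.06],[0.04,0.06,0.06],[0.075,0.111,0.06],[0.11,0.163,0.06]],"turn":[[0,0,0],[0,0,0],[0,0,0],[0,0,0],[0,0,0]],"claw":[1,1,1,1,1]}';python3 -m crank '{"linear":[[0.035,0.052,0],[0.064,0.096,0],[0.064,0.096,0],[0.064,0.096,0]],"turn":[[0,0,0],[0,0,0],[0,0,0],[0,0,0]],"claw":[1,1,1,1]}'; python3 look.py a6
```

```text
t: 13.15
tool_pos: [502.2, -92.7, 229.2]
ee_rot: [1.37, 1.097, -1.369]
wrist_force: [0.6, -0.7, 0.4]
gripper_width: 0.002
t: 13.65
tool_pos: [564.1, 1.3, 228.5]
ee_rot: [1.367, 1.099, -1.371]
wrist_force: [-0.8, -0.5, -0.7]
gripper_width: 0.002
13.65 [564.1   1.3 228.5] [[  0.3 126.7]] [-0.8 -0.5 -0.7]
```

View pics/a6.png

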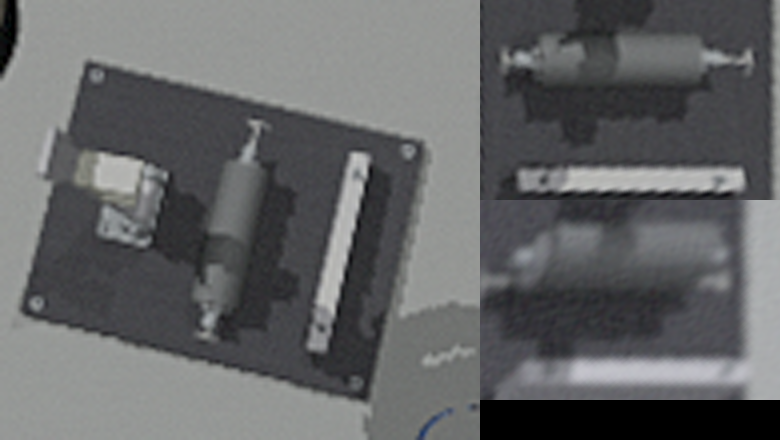

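```bash
python3 - <<'E'
from h import *
t=np.load("t.npz")
im=rect(t,O,YAW,22,-65,65,-25,25,6)[:,:,::-1]
im=cv2.convertScaleAbs(im,alpha=1.6)
for r in range(0,300,30): cv2.line(im,(0,r),(12,r),(0,255,0),1);cv2.line(im,(768,r),(780,r),(0,255,0),1)
cv2.imwrite("pics/z.png",im)
g=rect(t,O,YAW,22,-65,65,-25,25,6).max(2)
for x in(-36,-38,28,32):
    j=int((x+65)*6);b=g[:,j-9:j+9].mean(1);print(x,[(round(25-i/6,1),int(b[i])) for i in list(range(60,105,5))+list(range(195,240,5))])
for x in(-52,-49,40,43):
    j=int((x+65)*6);b=g[:,j-9:j+9].mean(1);print(x,[(round(25-i/6,1),int(b[i])) for i in range(100,200,8)])
E
```

```text
-36 [(15.0, 71), (14.2, 75), (13.3, 80), (12.5, 87), (11.7, 92), (10.8, 91), (10.0, 86), (9.2, 84), (8.3, 89), (-7.5, 82), (-8.3, 79), (-9.2, 75), (-10.0, 70), (-10.8, 66), (-11.7, 59), (-12.5, 52), (-13.3, 46), (-14.2, 43)]
-38 [(15.0, 68), (14.2, 72), (13.3, 79), (12.5, 88), (11.7, 97), (10.8, 103), (10.0, 107), (9.2, 109), (8.3, 111), (-7.5, 81), (-8.3, 78), (-9.2, 75), (-10.0, 70), (-10.8, 66), (-11.7, 61), (-12.5, 55), (-13.3, 48), (-14.2, 44)]
28 [(15.0, 72), (14.2, 72), (13.3, 75), (12.5, 85), (11.7, 93), (10.8, 101), (10.0, 106), (9.2, 106), (8.3, 108), (-7.5, 89), (-8.3, 83), (-9.2, 76), (-10.0, 69), (-10.8, 64), (-11.7, 60), (-12.5, 55), (-13.3, 50), (-14.2, 47)]
32 [(15.0, 73), (14.2, 74), (13.3, 79), (12.5, 85), (11.7, 94), (10.8, 100), (10.0, 103), (9.2, 106), (8.3, 110), (-7.5, 86), (-8.3, 83), (-9.2, 78), (-10.0, 73), (-10.8, 67), (-11.7, 60), (-12.5, 53), (-13.3, 48), (-14.2, 48)]
-52 [(8.3, 62), (7.0, 59), (5.7, 62), (4.3, 91), (3.0, 129), (1.7, 160), (0.3, 165), (-1.0, 155), (-2.3, 123), (-3.7, 85), (-5.0, 50), (-6.3, 42), (-7.7, 38)]
-49 [(8.3, 60), (7.0, 72), (5.7, 85), (4.3, 103), (3.0, 117), (1.7, 122), (0.3, 131), (-1.0, 131), (-2.3, 124), (-3.7, 99), (-5.0, 64), (-6.3, 45), (-7.7, 50)]
40 [(8.3, 64), (7.0, 59), (5.7, 81), (4.3, 121), (3.0, 155), (1.7, 169), (0.3, 160), (-1.0, 132), (-2.3, 99), (-3.7, 75), (-5.0, 68), (-6.3, 68), (-7.7, 65)]
43 [(8.3, 65), (7.0, 69), (5.7, 85), (4.3, 120), (3.0, 153), (1.7, 171), (0.3, 165), (-1.0, 146), (-2.3, 110), (-3.7, 78), (-5.0, 66), (-6.3, 71), (-7.7, 72)]
```

View pics/z.png

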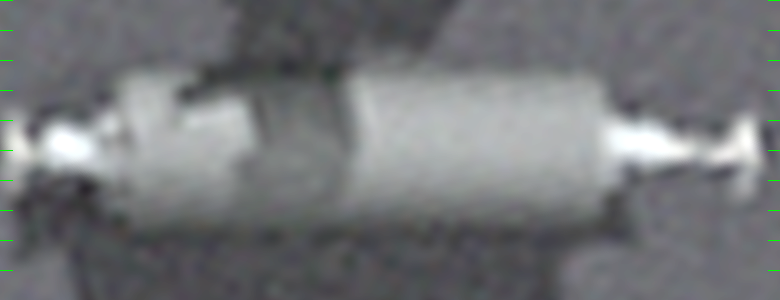

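The sleeve edges match at both ends (12.4 and −12.2 at each), so the roller is centred within about 0.3 mm and square. Now I'll lower behind the keeper.

```bash
python3 -m crank '{"linear":[[0,0,-0.04],[0,0,-0.08],[0,0,-0.098],[0,0,-0.098]],"turn":[[0,0,0],[0,0,0],[0,0,0],[0,0,0]],"claw":[1,1,1,1]}'; python3 look.py a7; python3 - <<'E'
from h import *
s=np.load("s.npz")
cv2.imwrite("pics/a7b.png",cv2.resize(s["color"][120:260,200:340,::-1],None,fx=4,fy=4,interpolation=cv2.INTER_CUBIC))
E
```

```text
t: 14.25
tool_pos: [563.3, -0.6, 130.5]
ee_rot: [1.37, 1.098, -1.374]
wrist_force: [0.4, -0.1, 0.6]
gripper_width: -0.002
14.25 [563.3  -0.6 130.5] [[ -0.  124.6]] [ 0.4 -0.1  0.6]
```

View pics/a7b.png

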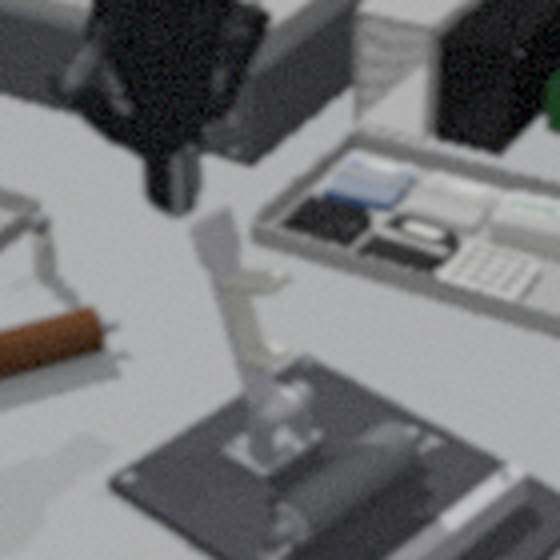

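```bash
python3 -m crank '{"linear":[[-0.0022,-0.0098,0],[-0.0044,-0.0195,0],[-0.0066,-0.0293,0],[-0.0088,-0.039,0],[-0.011,-0.0488,0]],"turn":[[0,0,0],[0,0,0],[0,0,0],[0,0,0],[0,0,0]],"claw":[1,1,1,1,1]}'; python3 look.py a8; python3 - <<'E'
from h import *
s=np.load("s.npz")
cv2.imwrite("pics/a8b.png",cv2.resize(s["color"][120:260,200:340,::-1],None,fx=4,fy=4,interpolation=cv2.INTER_CUBIC))
E
```

```text
t: 14.98
tool_pos: [553.4, -49.5, 131.8]
ee_rot: [1.371, 1.096, -1.371]
wrist_force: [0.2, 0.6, 1.8]
gripper_width: -0.001
14.975 [553.4 -49.5 131.8] [[ 1.1 74.8]] [0.2 0.6 1.8]
```

View pics/a8b.png

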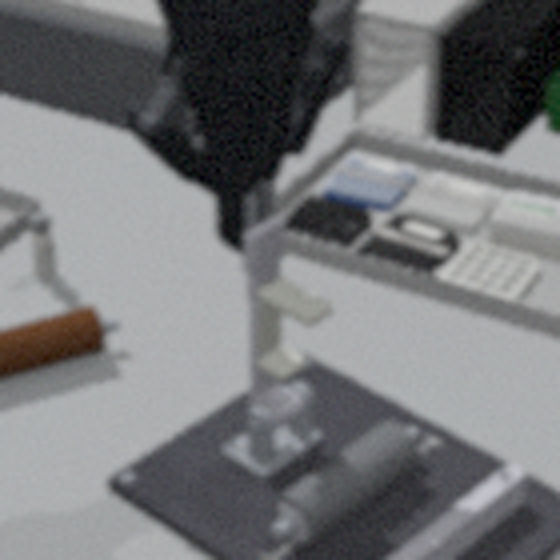

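The keeper is now about upright, with the bar at (262,300) vertical in the crop and the finger behind it. I'll follow its arc.

```bash
python3 -m crank '{"linear":[[-0.0024,-0.0107,0],[-0.0048,-0.0215,0],[-0.0068,-0.0302,-0.001],[-0.0086,-0.038,-0.0025],[-0.0104,-0.046,-0.006]],"turn":[[0,0,0],[0,0,0],[0,0,0],[0,0,0],[0,0,0]],"claw":[1,1,1,1,1]}'; python3 look.py a9; python3 - <<'E'
from h import *
s=np.load("s.npz")
cv2.imwrite("pics/a9b.png",cv2.resize(s["color"][120:260,200:340,::-1],None,fx=4,fy=4,interpolation=cv2.INTER_CUBIC))
E
```

```text
t: 15.7
tool_pos: [543.2, -95.4, 125.7]
ee_rot: [1.371, 1.096, -1.37]
wrist_force: [0.7, -0.6, 1.1]
gripper_width: 0.002
15.7 [543.2 -95.4 125.7] [[ 1.3 27.8]] [ 0.7 -0.6  1.1]
```

View pics/a9b.png

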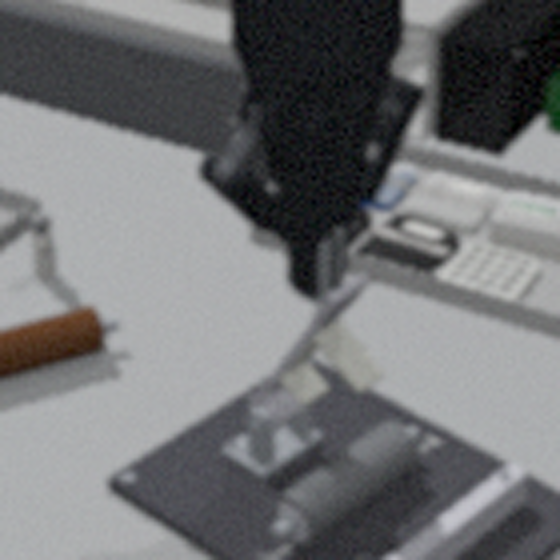

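```bash
python3 -m crank '{"linear":[[-0.0019,-0.0083,-0.004],[-0.0035,-0.0156,-0.009],[-0.0051,-0.0224,-0.0145],[-0.0065,-0.0288,-0.021],[-0.0078,-0.0344,-0.0275]],"turn":[[0,0,0],[0,0,0],[0,0,0],[0,0,0],[0,0,0]],"claw":[1,1,1,1,1]}'; python3 -m crank '{"linear":[[-0.0011,-0.005,-0.0075],[-0.0021,-0.0093,-0.015],[-0.0027,-0.012,-0.022],[-0.0027,-0.012,-0.022]],"turn":[[0,0,0],[0,0,0],[0,0,0],[0,0,0]],"claw":[1,1,1,1]}'; python3 look.py b1; python3 - <<'E'
from h import *
s=np.load("s.npz")
cv2.imwrite("pics/b1b.png",cv2.resize(s["color"][120:260,200:340,::-1],None,fx=4,fy=4,interpolation=cv2.INTER_CUBIC))
E
```

```text
t: 16.42
tool_pos: [535.4, -129.6, 97.7]
ee_rot: [1.371, 1.096, -1.371]
wrist_force: [0.8, -0.5, 0.6]
gripper_width: -0.0
t: 16.92
tool_pos: [531.9, -140.9, 75.2]
ee_rot: [1.37, 1.098, -1.372]
wrist_force: [0.2, -0.6, 0.7]
gripper_width: 0.0
16.925 [ 531.9 -140.9   75.2] [[  0.2 -19.1]] [ 0.2 -0.6  0.7]
```

View pics/b1b.png

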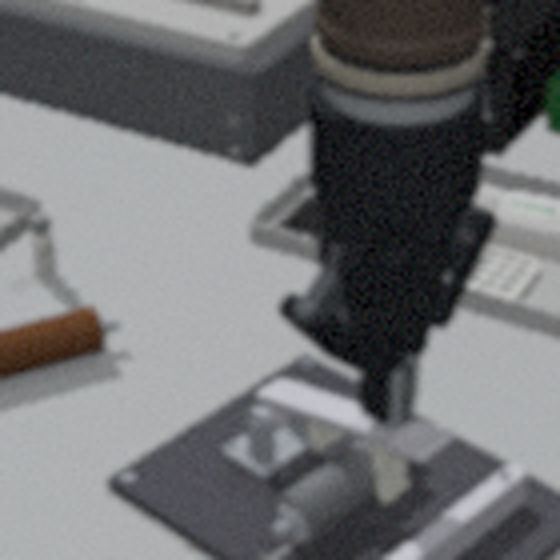

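The keeper is nearly home, with the foot just behind the roller at (392,490). Press down gently until there is force.

```bash
python3 -m crank '{"linear":[[-0.0006,-0.0025,-0.006],[-0.0011,-0.005,-0.012],[-0.0013,-0.006,-0.016],[-0.0013,-0.006,-0.018],[-0.0013,-0.006,-0.018]],"turn":[[0,0,0],[0,0,0],[0,0,0],[0,0,0],[0,0,0]],"claw":[1,1,1,1,1]}';python3 -m crank '{"linear":[[0,0,-0.001],[0,0,-0.001]],"turn":[[0,0,0],[0,0,0]],"claw":[1,1]}'
```

```text
t: 17.65
tool_pos: [531.4, -147.1, 58.1]
ee_rot: [1.371, 1.096, -1.371]
wrist_force: [-0.4, -0.4, 0.1]
gripper_width: 0.002
t: 17.9
tool_pos: [531.5, -147.1, 58.0]
ee_rot: [1.37, 1.096, -1.371]
wrist_force: [-1.3, -0.3, 5.1]
gripper_width: 0.004
```

```bash
python3 -m crank '{"linear":[[0,0,-0.001],[0,0,-0.0018],[0,0,-0.0018]],"turn":[[0,0,0],[0,0,0],[0,0,0]],"claw":[1,1,1]}';python3 -m crank '{"linear":[[0,0,0.005],[0,0,0.03],[0,0,0.07],[0,0,0.11],[-0.04,-0.04,0.13]],"turn":[[0,0,0],[0,0,0],[0,0,0],[0,0,0],[0,0,0]],"claw":[1,1,1,1,1]}';python3 -m crank '{"linear":[[-0.04,-0.04,0],[-0.08,-0.08,0],[-0.12,-0.12,0],[-0.14,-0.15,0],[-0.14,-0.15,0]],"turn":[[0,0,0],[0,0,0],[0,0,0],[0,0,0],[0,0,0]],"claw":[1,1,1,1,1]}'; python3 look.py b2; python3 meas.py t.npz 0|tail -3; python3 - <<'E'
from h import *
t=np.load("t.npz");s=np.load("s.npz")
a=cv2.resize(s["color"][190:290,220:360,::-1],(770,550),interpolation=cv2.INTER_CUBIC);cv2.imwrite("pics/b2b.png",a)
for n,c in(("t",t),("s",s)):
    print(n,proj(c,kp(0,108,14)),proj(c,kp(0,73,-28)))
im=cv2.convertScaleAbs(rect(t,O,YAW,22,-65,65,-35,35,6)[:,:,::-1],alpha=1.5);cv2.imwrite("pics/b2c.png",im)
for n in("top","scene"):
    c0=np.load(n+"0.npz")["color"];c1=(t if n=="top" else s)["color"]
    cv2.imwrite(f"pics/d_{n}.png",np.hstack([c1[:,:,::-1]]))
E
```

```text
t: 18.27
tool_pos: [531.6, -147.2, 57.7]
ee_rot: [1.37, 1.097, -1.371]
wrist_force: [-4.6, 1.4, 14.1]
gripper_width: 0.001
t: 18.9
tool_pos: [494.8, -186.9, 188.5]
ee_rot: [1.369, 1.092, -1.362]
wrist_force: [-0.4, -1.8, -0.6]
gripper_width: 0.002
t: 19.52
tool_pos: [350.2, -338.8, 185.4]
ee_rot: [1.373, 1.093, -1.374]
wrist_force: [-0.3, -0.8, -0.3]
gripper_width: 0.001
19.525 [ 350.2 -338.8  185.4] [[-133.5 -252.1]] [-0.3 -0.8 -0.3]
edges (np.float64(13.221049368806334), np.float64(-11.850685463826226)) mid 0.685181952490054 slopes deg [np.float64(0.53), np.float64(-0.84)]
journal 0.4813348345703103
journal 1.2940813429861355
t [[323.62016416 235.70225183]] [[306.59529953 234.02178657]]
s [[311.40942328 239.79280802]] [[296.79099276 248.22220889]]
```

View pics/b2b.png

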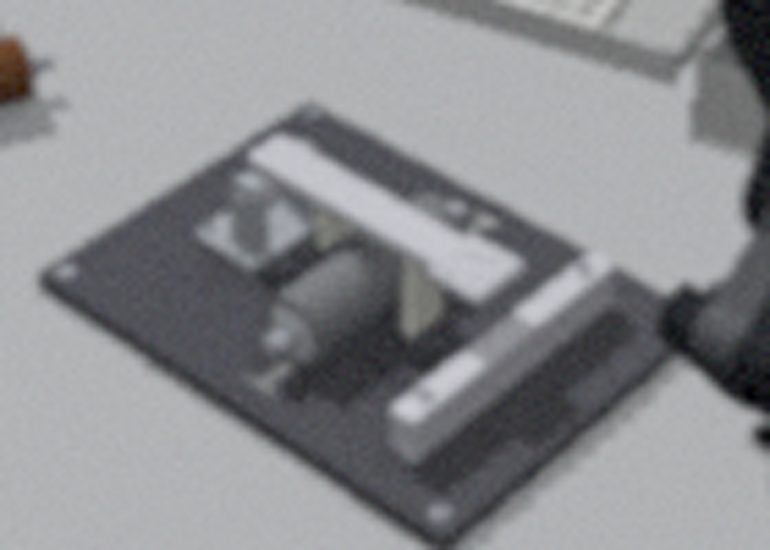

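View pics/b2c.png

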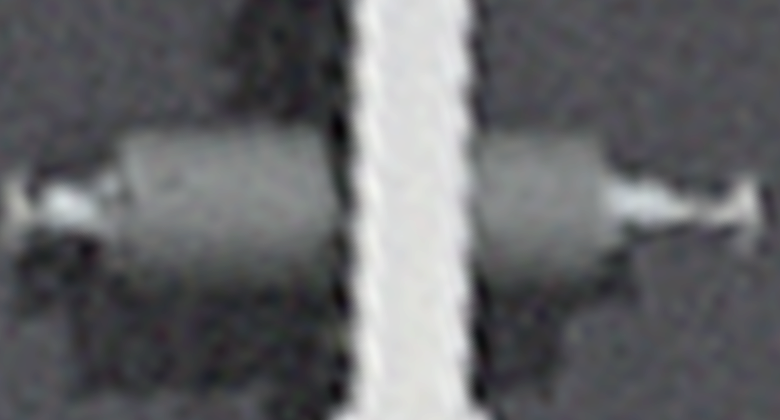

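View pics/d_top.png

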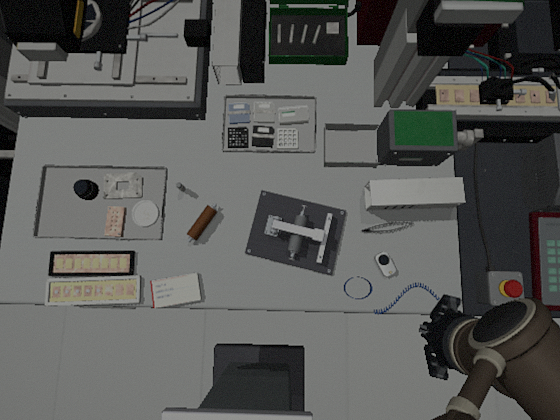

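The keeper bar lies level across the roller. The foot end is at about (415,325) in the scene crop against (422,320) predicted for home. The roller is centred between the ticks. In the top view the loupe (385,264), vial (182,187) and tweezers (388,227) are where they started, and the arm is clear.

```bash
python3 -c "
from bench import *
print(finish_job())"
```

```text
the job is handed in; nothing more can be done
None
```

The roller is rolled onto the engraved line and the keeper is pushed home over it. I handed the job in at about 19.5 s, with the arm clear of everything.

- **Roller:** I rolled it with three drags of the fingertips on its top, about 36.5 mm in all, then let go. Before closing the keeper, the top view put it within about 0.3 mm of the line and square to it.
- **Keeper:** I pushed it over from behind with the fingers shut and pressed it down to about 14 N. Contact came at 50 mm, the expected home height. The last pictures show the bar level and the foot where it should be when home.
- **Loupe, vial and tweezers:** in the last picture they sit where they started.

**Checks that disagreed or went wrong:**
- The final automatic edge fit gave 0.7 mm off centre and slopes of +0.5° and −0.8°. The keeper bar and shadows now cross the sleeve, so I relied on the journals, which had not moved since before closing.
- A retreat stopped short of its commanded pose, so the next approach came down about 20 mm off. It met no force, and a picture showed the roller had not moved.

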